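# Check a contact probe and show its tip to the viewer

## Task

Draw the contact probe out of its slanted stand, press its tip down on the wide test pad and then on the narrow one so that each gives a little, and then turn the probe level with its tip about 5 cm above the centre of the viewer's lens. Finish holding it there, still and level, clear of everything but the gripper, and leave the jar, the dish and the caliper where they lie.

Things in the scene. Friction and masses are not known exactly. Their poses are not given: they have to be found in the camera images.
- probe: contact probe, 165 mm long, about 70 g: round steel shank 8 mm across, 65 mm long, pointed end; then a grey square handle 16 x 16 x 100 mm. Origin: the pointed tip. z runs from the tip along the probe to the handle's end; x and y are square to the handle's flats
- probe_grip (a point): middle of the handle, on its axis, 115 mm from the tip; axes as the probe's. In the stand it is about 94 mm above the bench: the tip is down, the handle rises towards the robot at 40 degrees above level (may sag 2 degrees), and y is level, so the handle can be pinched across its y sides from above
- probe_tip (a point): the pointed tip of the probe; axes as the probe's
- stand_mouth (a point): upper end of the fixed stand's square tube, on its axis, 62 mm above the bench; level x axis: the way the tip points. Tube 55 mm long, bore 10 mm, outside 22 mm; foot 110 x 64 x 12 mm. The shank sits in the tube, 1 mm play each side, the handle's shoulder resting on the mouth: draw it out 65 mm along its axis
- wide_top (a point): centre of the flat top of the wide round steel test pad (38 mm across), 36 mm above the bench, on a fixed grey block 56 x 56 mm; moves down with the pad
- wide (a joint): how far the wide pad is pressed down, 0 to 0.006 m; a spring pushes back with 0.7 N per mm
- narrow_top (a point): centre of the flat top of the narrow round steel test pad (20 mm across), 36 mm above the bench, on an equal block; moves down with the pad
- narrow (a joint): how far the narrow pad is pressed down, 0 to 0.006 m; a spring pushes back with 0.7 N per mm
- lens (a point): centre of the upward-looking lens (black ring 52 mm across) on the fixed viewer, 60 mm above the bench; z up. Cream case about 150 x 116 mm, 52 mm high; a black hump, 65 mm above the bench, crosses it 47 to 87 mm along +x from the lens; 36 mm focus knobs stand 14 mm out of its sides
- viewer: the fixed viewer; origin on the bench below the lens centre
- amber_jar: bystander: amber jar, 42 mm across, 75 mm high, standing; origin at the centre of its underside
- petri: bystander: clear open dish, 88 mm across, 14 mm high; origin at the centre of its underside
- caliper: bystander: caliper lying flat, 200 mm long along its y axis, 12 mm high; origin at the middle of its underside
Mind the look-alikes: they are no part of the job. Leave any red look-alike of the part that bears narrow_top alone. Leave any pink look-alike of the viewer alone.

How it is judged:
On the way, in this order (a step that is already met when the one before it is completed fails the run):
1. the probe is drawn out of its stand and held by the gripper (distance between probe_tip and stand_mouth above 0.08 m and contact force between probe and the fingers above 0.5 N), for 0.1 s.
2. the probe's tip presses the wide pad down by 1.5 mm or more (value of joint wide above 0.0015 m and distance between probe_tip and wide_top below 0.021 m), for 0.1 s.
3. then the probe's tip presses the narrow pad down by 1.5 mm or more (value of joint narrow above 0.0015 m and distance between probe_tip and narrow_top below 0.0125 m), for 0.1 s.
At the end, for the whole second after the job is handed in: The gripper holds the probe still, level within 10 degrees, its tip 30 to 75 mm above the lens and within 15 mm of the lens centre sideways, touching nothing else; jar, dish and caliper are within 20 mm of where they started (contact force between probe and the fingers above 0.5 N and angle between probe_grip's own z axis and vertical between 1.396 and 1.745 rad and horizontal distance between probe_tip and lens below 0.015 m and z of probe_tip in the frame of lens between 0.03 and 0.075 m and contact force between probe and viewer below 0.05 N and linear speed of probe below 0.02 m/s and angular speed of probe below 0.15 rad/s and distance of each of amber_jar, petri, caliper from where it was at the start of the episode below 0.02 m); the arm keeps its last pose, push and grip.
It fails at once if the jar, the dish or the caliper is moved by more than 20 mm (distance of any of amber_jar, petri, caliper from where it was at the start of the episode above 0.02 m).
It also fails if it takes over 51 s, if anything falls off the work surface, if the arm or the gripper's body presses on something with over 40 N, if the wrist force passes 120 N, or if a joint passes its speed limit or range.

## Robot

A 6-joint arm with a two-finger parallel gripper is mounted at the origin on the work surface. World frame = base frame: x ahead of the robot, y to its left, z up, the work surface at z = 0. Lengths are in m, angles in rad, forces in N, time in s.
With the tool pointing down it reaches from about 0.35 to 0.775 m from the base axis. Payload 5.5 kg.
Tool frame: the origin (TCP) lies midway between the tips of the shut fingers; the grasp point (between the pads) lies grip_depth behind it (grip_depth is the distance from the TCP to the grasp point, in m); y points along the fingers, z is the direction in which the jaws open and shut, and the axes are right-handed (so a half turn about y gives the same grasp; the last joint's range is limited). The gripper opens to 85 mm and grips with 20 to 120 N. Pads are 22 mm wide; open, the fingers measure 114 mm over their backs; the gripper's body (76 mm by 85 mm) begins 54 mm behind the grasp point. The pads swing forward as they close: fully open they stand 13 mm farther back than shut.
Start: joints at [-1.42, 0.313, 0.046, 1.304, 0, 1.431], TCP at [0.165, -0.551, 0.199] pointing down, gripper open.
Joint ranges: [-2.76, 2.76], [-0.86, 1.69], [-1.03, 1.26], [-2.2, 2.34], [-1.47, 1.5], [-3.14, 3.14]. Speed limits (rad/s): [2.57, 2.57, 3.14, 3.14, 3.14, 3.14].

## Interface

Orientations are given as a unit quaternion [w, x, y, z].
In Python, from rig import read_state, snapshot, camera_info, close_job, grip_depth gives the robot as it stands. The module is installed in compiled form; this text tells all that it offers.
- The arm moves only by the tool apply_moves, never from a script. Its argument "rows" is a list of rows, each a list of 2 entries, a list of its own where there are three numbers: the shift along the tool's x, y, z in m, then the turn, a rotation vector about the tool's x, y, z in rad. A call has exactly 8 rows; each row is the pose to reach, as a shift and turn from the pose measured when the call began, along the tool's axes at that moment; what a row does not reach only later rows make up. A row lasts 1/10 s, in which the tool goes at most 50 mm and 8.59 degrees, less where a joint would pass 70% of its speed; a pose out of reach is approached as far as the arm can. A call with a gripper value outside its range is refused whole. "jaw" is the opening, from 0 (shut) to 1 (fully open), set as the call begins (left out, the last holds). The fingers move at their own pace and stop on an object; the grip force is fixed at half the most. Time passes only in rows, so rows that repeat a pose let the fingers close, or fill a call up. It gives the time, the measured TCP pose, the force and the opening at its end, in the units of the state.
- read_state(): the state, without advancing time (a new reading comes with each control period).
- snapshot(name): name is "scene" or "top"; returns the picture (480x640x3 uint8, blue, green, red); there is no depth.
- camera_info(name): a dict with "camera_matrix" (3x3 intrinsics, pixels), "world_from_camera" (4x4, takes a point from camera to world coordinates). Camera axes: x right, y down, z forward; pixel columns grow to the right and rows downward; lengths in m; the calibration is good to about 2 mm. A picture is of the moment at which its call begins. camera_info takes no time and is no camera call.
- close_job(): hands the job in, once; it reports no verdict.
The state is a dict: "clock": time; "joints": joint angles; "dq": joint speeds; "joint_torque": joint torques, N m; "eef_pos": TCP position; "tool_rot": TCP orientation; "force": force on the tool from outside, world axes, zero at the start; "ft_torque": the same for the moment, N m; "gripper_width": opening from 0.0 (shut) to 1.0 (fully open).
Only numpy, scipy, OpenCV 4.12 (cv2) and the standard library are available. Lean on these libraries where they do the work, as an engineer would, in place of code of your own. Each camera call takes 0.05 s, during which the arm holds its last target.

## Working session

There is one attempt and no reset: what is moved stays moved. The work goes in short steps, Python scripts to look and compute and a tool call to move; the robot and the scene stay as the last step left them, time stands still between calls to the robot, and variables do not carry over. Pictures are saved under pics/ and viewed, and the job is handed in when it is done.

Besides the shell and the picture viewer there is one more tool, called after "Call:" in YAML: its name, and indented under it one key for each argument. apply_moves: Moves the arm, as the interface text tells. Its arguments: {"type":"object","properties":{"rows":{"type":"array"},"jaw":{"type":"number"}},"required":["rows"]}

```bash
mkdir -p pics; python3 - <<'E'
from rig import *
import cv2
print(read_state(), grip_depth() if callable(grip_depth) else grip_depth)
for n in("scene","top"):
    i=camera_info(n);print(n,i["camera_matrix"],i["world_from_camera"])
    cv2.imwrite(f"pics/{n}0.png",snapshot(n))
E
```

```text
{'clock': 0.0, 'joints': array([-1.41959809e+00,  3.13990156e-01,  4.49851173e-02,  1.30361799e+00,
        2.05849262e-05,  1.43120970e+00]), 'dq': array([ 4.48280062e-05, -4.92739813e-04,  1.00663107e-03,  2.39660325e-04,
        9.92177774e-04, -2.33409928e-04]), 'joint_torque': array([-1.22944610e-03, -4.80618238e+01,  2.98536354e+01,  1.89255568e-02,
       -2.84091487e-05,  3.25459212e-05]), 'eef_pos': array([ 0.16477249, -0.55028724,  0.19811728]), 'tool_rot': array([ 0.10244963, -0.10244257,  0.70029176, -0.69900003]), 'force': array([-1.58489148,  0.3265571 , -0.56524852]), 'ft_torque': array([ 0.01752544, -0.01446219, -0.05854656]), 'gripper_width': 1.0023681245302878} 0.0187
scene [[470.91189095   0.         324.20038732]
 [  0.         470.91189095 237.81257727]
 [  0.           0.           1.        ]] [[ 0.60295745  0.53192057 -0.59456104  1.18765624]
 [ 0.7976668  -0.41415243  0.43841242 -0.42825299]
 [-0.01303831 -0.73860563 -0.67401166  0.75740761]
 [ 0.          0.          0.          1.        ]]
top [[616.90562324   0.         323.65360915]
 [  0.         616.90562324 236.53682372]
 [  0.           0.           1.        ]] [[-0.01987402 -0.98579891  0.16674992  0.37334556]
 [-0.99965936  0.0224149   0.01336933  0.01127564]
 [-0.01691715 -0.16642742 -0.98590858  1.427012  ]
 [ 0.          0.          0.          1.        ]]
```

View pics/scene0.png

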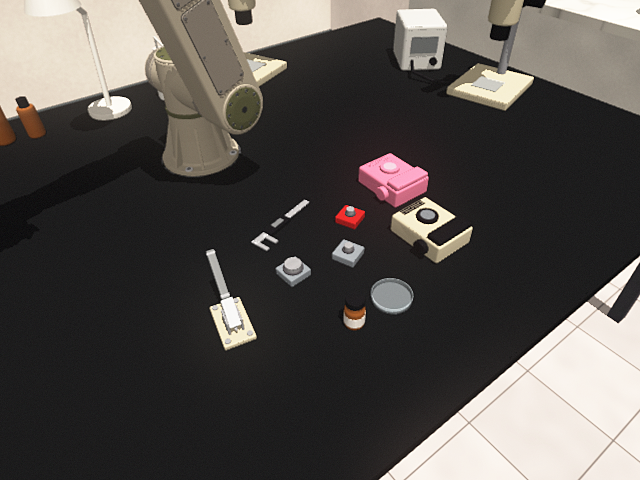

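View pics/top0.png

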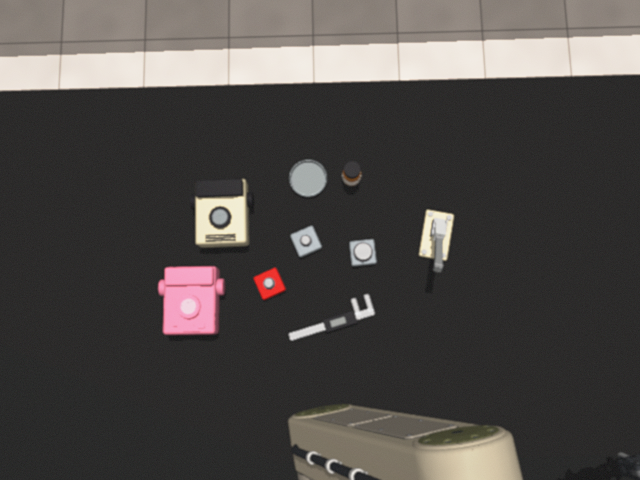

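The stand is at scene (232,320) / top (437,235). There are three pad blocks: the grey wide one at scene (293,268), the grey narrow one at (348,250), and the red look-alike at (350,215). There are two viewers: cream at (431,228), which matches the description, and pink at (393,178), which is a look-alike. I'll confirm these in enlarged crops.

```bash
python3 - <<'E'
import cv2
def crop(n,x,y,w,h,s,o):
    im=cv2.imread(f"pics/{n}0.png")[y:y+h,x:x+w]
    im=cv2.resize(im,None,fx=s,fy=s,interpolation=cv2.INTER_CUBIC)
    for k in range(0,w,10):
        cv2.putText(im,str(x+k),(k*s,8),0,.3,(0,255,255),1); cv2.line(im,(k*s,10),(k*s,14),(0,255,255),1)
    for k in range(0,h,10): cv2.putText(im,str(y+k),(0,k*s+4),0,.3,(0,255,255),1); cv2.line(im,(22,k*s),(26,k*s),(0,255,255),1)
    cv2.imwrite(f"pics/{o}.png",im)
crop("scene",190,240,80,120,5,"c1")
crop("scene",270,190,100,100,6,"c2")
crop("scene",370,180,120,100,6,"c3")
crop("top",400,195,80,90,6,"c4")
crop("top",280,210,110,80,7,"c5")
crop("top",180,165,90,95,6,"c6")
E
```

```text
(no output)
```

View pics/c1.png

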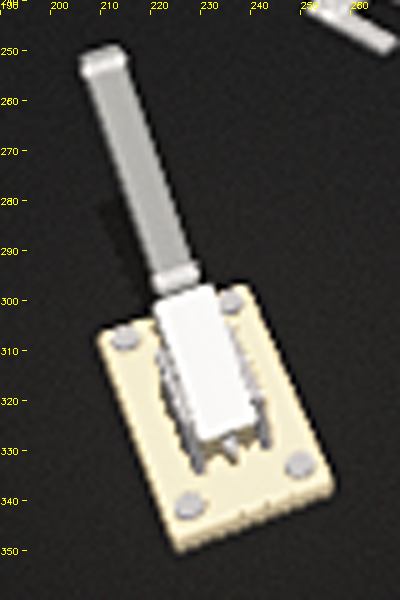

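View pics/c2.png

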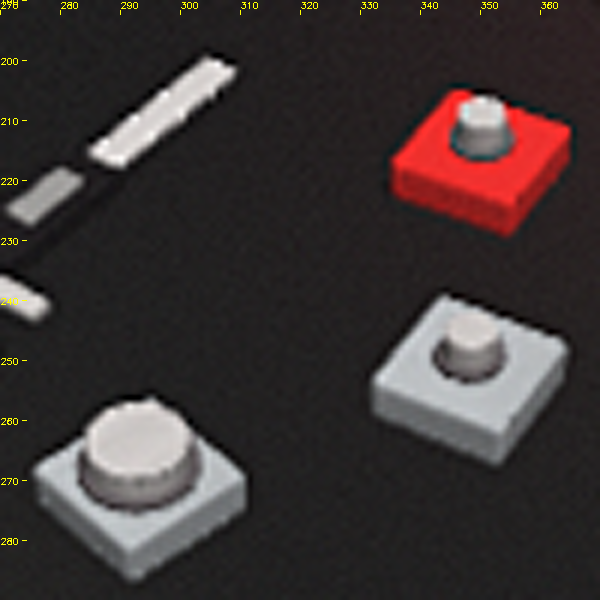

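View pics/c3.png

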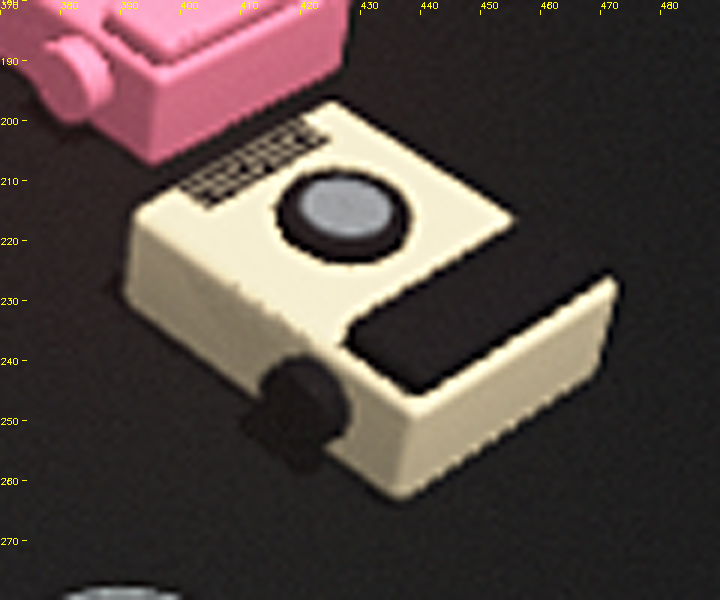

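View pics/c4.png

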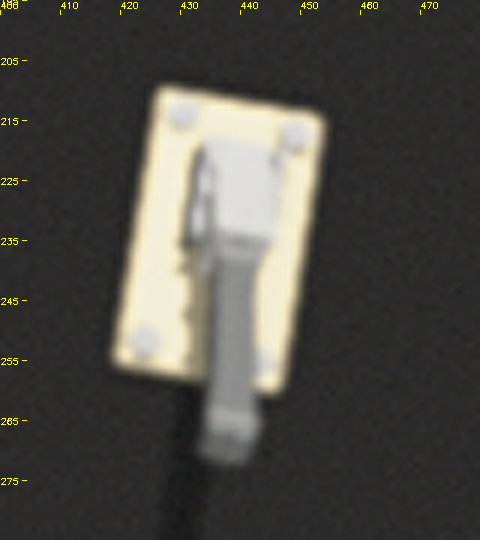

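View pics/c5.png

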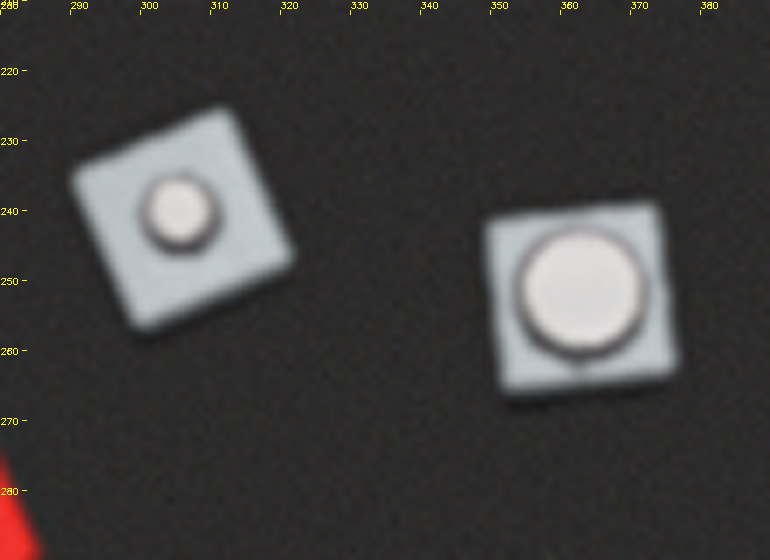

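View pics/c6.png

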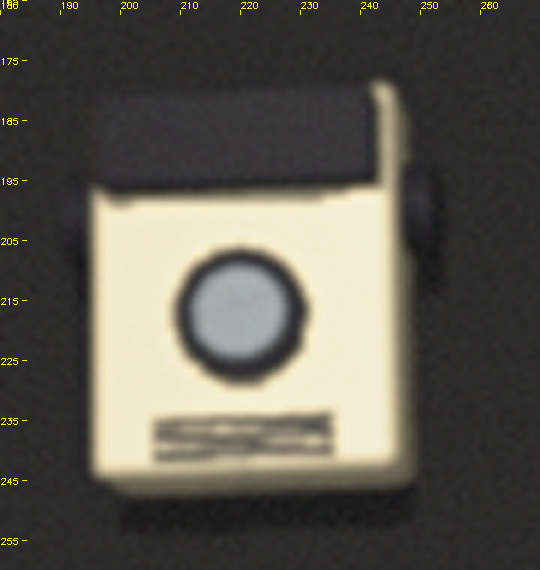

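```bash
cat > h.py <<'E'
import numpy as np
from rig import *
from scipy.optimize import least_squares
from scipy.spatial.transform import Rotation as R
C={n:camera_info(n) for n in("scene","top")}
def proj(n,p):
    W=C[n]["world_from_camera"];q=(np.atleast_2d(p)-W[:3,3])@W[:3,:3]
    q=q@C[n]["camera_matrix"].T
    return q[:,:2]/q[:,2:]
def tri(obs,z=None,w=300):  # {name:(u,v)}; z prior
    def f(p):
        r=np.concatenate([(proj(n,p)[0]-o) for n,o in obs.items()])
        return r if z is None else np.append(r,(p[2]-z)*w/.3)
    s=least_squares(f,[.5,0,.05]);return s.x,np.abs(s.fun).max()
E
python3 - <<'E'
from h import *
P={"wide":({"scene":(292.9,260.9),"top":(362.4,251.2)},.036),"narrow":({"scene":(348.6,244.6),"top":(305.2,239.5)},.036),
"lens":({"scene":(426.9,215.4),"top":(219.7,217.0)},.06)}
for k,(o,z) in P.items():
    print(k,tri(o),tri(o,z),[tri({n:q},z)[0].round(4) for n,q in o.items()])
s5=lambda x,y:(190+x/5-.4,240+y/5-.4); t6=lambda x,y:(400+x/6-.4,195+y/6-.4)
fs=[s5(*p) for p in[(98,338),(240,285),(332,487),(176,544)]] # robot-side right.. 
ft=[t6(*p) for p in[(112,366),(283,392),(327,115),(157,85)]]
def model(q):
    x,y,yaw,off,sag=q
    d=np.array([np.cos(yaw),np.sin(yaw),0]);l=np.array([-d[1],d[0],0]);zz=np.array([0,0,1])
    a=np.radians(40)-sag; ax=-d*np.cos(a)+zz*np.sin(a); nn=d*np.sin(a)+zz*np.cos(a)
    m=np.array([x,y,.062])
    c=np.array([x,y,.012])+d*off; c[2]=.012
    F=[c-.055*d+.032*l,c-.055*d-.032*l,c+.055*d-.032*l,c+.055*d+.032*l]
    return m,ax,nn,F
def res(q,full=False):
    m,ax,nn,F=model(q)
    E=m+.1*ax+.008*nn; T=m+.011*nn; S=m+.008*nn
    r=[]
    pt=proj("top",F);ps=proj("scene",F)
    r+=[pt-ft]
    # scene order: determine later
    r+=[ps-np.array(fs)[ORD]]
    r+=[proj("top",E)-[t6(231,437)],proj("scene",E)-[s5(103,50)],proj("top",T)-[t6(240,235)]]
    r=np.vstack(r)
    if full: print(r.round(1))
    return np.append(r.ravel(),q[4]*30)
import itertools
for ORD in ([0,1,2,3],[1,0,3,2],[3,0,1,2],[1,2,3,0]):
    s=least_squares(res,[.45,-.2,0,.03,0]);print(ORD,s.cost,s.x)
    if s.cost<60: res(s.x,True); print(model(s.x)[:3])
E
```

```text
wide (array([ 0.57188636, -0.0579365 ,  0.03922029]), np.float64(0.35838366900060237)) (array([ 0.57122764, -0.05749014,  0.03626713]), np.float64(0.662104782248548)) [array([ 0.5688, -0.057 ,  0.036 ]), array([ 0.5728, -0.0573,  0.036 ])]
narrow (array([0.60237599, 0.0718103 , 0.03509558]), np.float64(0.35188939553017917)) (array([0.60252307, 0.07161349, 0.03592798]), np.float64(0.3734479182007817)) [array([0.6028, 0.0705, 0.036 ]), array([0.6027, 0.0725, 0.036 ])]
lens (array([0.65457826, 0.26402361, 0.05613953]), np.float64(0.66028242396618)) (array([0.65495852, 0.26273206, 0.05969035]), np.float64(0.9998359457493962)) [array([0.6569, 0.2587, 0.06  ]), array([0.6548, 0.2645, 0.06  ])]
[0, 1, 2, 3] 2126.166871376366 [ 0.59568989 -0.22845251 -0.19773535  0.01613117  0.04374088]
[1, 0, 3, 2] 9.033016748768848 [ 0.5955467  -0.22902478 -0.208479    0.01730875  0.04369413]
[[ 1.2 -1. ]
 [ 0.2 -0.2]
 [ 0.2 -0. ]
 [ 1.4  0. ]
 [ 2.  -0.6]
 [ 0.2 -0.7]
 [-0.1 -0.6]
 [ 1.1 -1.4]
 [ 1.1 -0.7]
 [-0.3 -0.8]
 [ 1.   0.4]]
(array([ 0.5955467 , -0.22902478,  0.062     ]), array([-0.77621101,  0.16420966,  0.60871311]), array([ 0.59553256, -0.12598661,  0.79339041]))
[3, 0, 1, 2] 2846.9220626460765 [ 0.59630902 -0.22785918 -0.12014449  0.0137837   0.0416839 ]
[1, 2, 3, 0] 3059.3183541704457 [ 0.59516289 -0.22917545 -0.31741602  0.0150779   0.03443688]
```

```bash
cat >> h.py <<'E'
def pose():
    s=read_state();q=s["tool_rot"];return s["eef_pos"],R.from_quat(q,scalar_first=True),s
def goto(p,Rm):
    p0,R0,s=pose()
    d=R0.inv().apply(np.array(p)-p0); w=(R0.inv()*Rm).as_rotvec()
    print("shift",d.round(4),"turn",w.round(4),"dist",np.linalg.norm(d).round(3),"ang",np.degrees(np.linalg.norm(w)).round(1))
def tool(yaw,tilt,sgn=1):
    """probe heading yaw (tip direction); tilt: tool y swings forward by tilt from down"""
    d=np.array([np.cos(yaw),np.sin(yaw),0]);l=np.array([-d[1],d[0],0])
    y=d*np.sin(tilt)-np.array([0,0,1])*np.cos(tilt); z=sgn*l
    return R.from_matrix(np.c_[np.cross(y,z),y,z])
GD=0.0187
def tcp(grip,Rm): return np.array(grip)+Rm.apply([0,GD,0])
E
python3 - <<'E'
from h import *
p,r,s=pose();print(p);print(r.as_matrix().round(3))
for sg in(1,-1):
    T=tool(-.208,0,sg)
    goto(tcp([.5567,-.2208,.0924],T)+[0,0,.10],T)
E
```

```text
[ 0.16476661 -0.55035084  0.19817759]
[[-0.958 -0.     0.287]
 [-0.287  0.002 -0.958]
 [-0.    -1.    -0.002]]
shift [-0.47    0.0249 -0.2033] turn [ 2.0000e-04 -2.6428e+00 -2.3000e-03] dist 0.513 ang 151.4
shift [-0.47    0.0249 -0.2033] turn [1.700e-03 4.988e-01 2.000e-04] dist 0.513 ang 28.6
```

Call:
apply_moves:
  rows:
    - [[-0.05,0.002,-0.02],[0,0.05,0]]
    - [[-0.09,0.005,-0.04],[0,0.1,0]]
    - [[-0.13,0.007,-0.06],[0,0.15,0]]
    - [[-0.17,0.009,-0.075],[0,0.2,0]]
    - [[-0.21,0.011,-0.09],[0,0.25,0]]
    - [[-0.25,0.013,-0.11],[0,0.3,0]]
    - [[-0.29,0.015,-0.125],[0,0.35,0]]
    - [[-0.33,0.017,-0.143],[0,0.4,0]]
  jaw: 1

```text
clock: 0.9
eef_pos: [0.441, -0.3174, 0.1811]
tool_rot: [-0.04, 0.039, 0.707, -0.705]
force: [-0.2, -0.0, -0.7]
gripper_width: 1.0
```

```bash
python3 - <<'E'
from h import *
p,r,s=pose();print(p,s["joints"].round(2))
T=tool(-.208,0,-1)
goto(tcp([.5567,-.2208,.0924],T)+[0,0,.10],T)
E
```

```text
[ 0.44099319 -0.31739454  0.18110966] [-0.77  0.26 -0.07  1.24  0.    2.48]
shift [-0.1043  0.0075 -0.1088] turn [0.0017 0.0966 0.0008] dist 0.151 ang 5.5
```

Call:
apply_moves:
  rows:
    - [[-0.03,0.001,-0.03],[0,-0.14,0]]
    - [[-0.06,0.003,-0.06],[0,-0.28,0]]
    - [[-0.09,0.005,-0.09],[0,-0.42,0]]
    - [[-0.104,0.0075,-0.109],[0,-0.56,0]]
    - [[-0.104,0.0075,-0.109],[0,-0.7,0]]
    - [[-0.104,0.0075,-0.109],[0,-0.84,0]]
    - [[-0.104,0.0075,-0.109],[0,-0.98,0]]
    - [[-0.104,0.0075,-0.109],[0,-1.12,0]]

```text
clock: 1.7
eef_pos: [0.5562, -0.2202, 0.173]
tool_rot: [0.343, -0.344, 0.619, -0.617]
force: [-0.2, 0.1, -0.8]
gripper_width: 0.997
```

Call:
apply_moves:
  rows:
    - [[0,0,0],[0,-0.14,0]]
    - [[0,0,0],[0,-0.28,0]]
    - [[0,0,0],[0,-0.42,0]]
    - [[0,0,0],[0,-0.56,0]]
    - [[0,0,0],[0,-0.7,0]]
    - [[0,0,0],[0,-0.84,0]]
    - [[0,0,0],[0,-0.98,0]]
    - [[0,0,0],[0,-1.12,0]]

```text
clock: 2.5
eef_pos: [0.5558, -0.22, 0.1724]
tool_rot: [0.621, -0.62, 0.341, -0.338]
force: [0.6, -0.7, 0.3]
gripper_width: 0.999
```

```bash
python3 - <<'E'
from h import *
p,r,s=pose();print(p,s["joints"].round(2),s["clock"])
T=tool(-.208,0,1)
goto(tcp([.5567,-.2208,.0924],T)+[0,0,.07],T)
E
```

```text
[ 0.5558432  -0.21998518  0.17241962] [-0.51  0.37  0.06  1.27  0.    0.49] 2.5
shift [0.0013 0.0287 0.0003] turn [-0.0009 -0.793  -0.0042] dist 0.029 ang 45.4
```

Call:
apply_moves:
  rows:
    - [[0,0.005,0],[0,-0.14,0]]
    - [[0,0.01,0],[0,-0.28,0]]
    - [[0.001,0.015,0],[0,-0.42,0]]
    - [[0.001,0.02,0],[0,-0.56,0]]
    - [[0.001,0.025,0],[0,-0.7,0]]
    - [[0.001,0.028,0],[0,-0.793,-0.004]]
    - [[0.001,0.028,0],[0,-0.793,-0.004]]
    - [[0.001,0.028,0],[0,-0.793,-0.004]]

```text
clock: 3.3
eef_pos: [0.5561, -0.2206, 0.1442]
tool_rot: [0.704, -0.703, 0.074, -0.074]
force: [0.4, -0.0, -0.1]
gripper_width: 1.003
```

```bash
python3 - <<'E'
from h import *
import cv2
p,r,s=pose();print(p,s["joints"].round(2),s["clock"])
T=tool(-.208,0,1)
goto(tcp([.5567,-.2208,.0924],T),T)
for n,x,y in(("scene",170,180),("top",380,180)):
    im=snapshot(n); cv2.imwrite(f"pics/{n}1.png",im)
    c=cv2.resize(im[y:y+150,x:x+130],None,fx=4,fy=4,interpolation=cv2.INTER_CUBIC);
    globals()[n]=c
cv2.imwrite("pics/d1.png",np.hstack([scene,top])[:, :])
E
python3 -c "
import cv2;i=cv2.imread('pics/d1.png');cv2.imwrite('pics/d1b.png',cv2.resize(i,(800,int(600*800/1040))))"
```

```text
[ 0.55610923 -0.2205955   0.1441603 ] [-0.51  0.38  0.    1.2   0.   -0.3 ] 3.3
shift [ 0.0007  0.0705 -0.0002] turn [-0.0011 -0.0023 -0.0005] dist 0.07 ang 0.1
```

View pics/d1b.png

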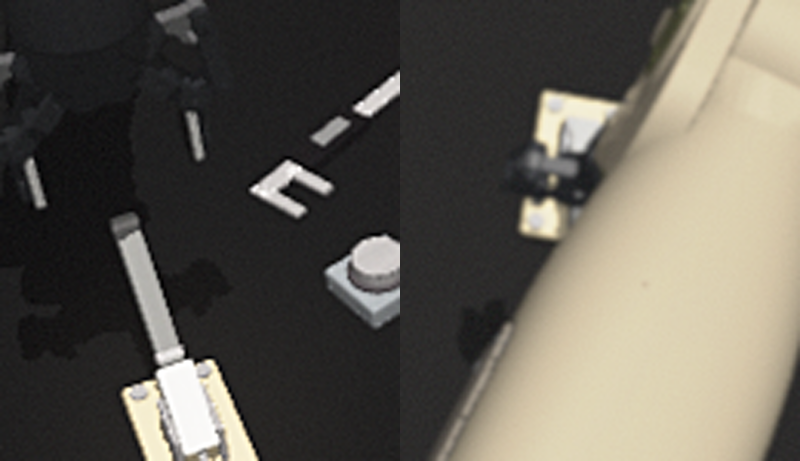

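The open fingers, at crop (35,183) and (195,135), straddle the handle (145,290) symmetrically, so I'll descend and close.

Call:
apply_moves:
  rows:
    - [[0,0.012,0],[0,0,0]]
    - [[0,0.024,0],[0,0,0]]
    - [[0,0.036,0],[0,0,0]]
    - [[0,0.048,0],[0,0,0]]
    - [[0.001,0.06,0],[0,0,0]]
    - [[0.001,0.07,0],[0,0,0]]
    - [[0.001,0.0705,0],[0,0,0]]
    - [[0.001,0.0705,0],[0,0,0]]

```text
clock: 4.2
eef_pos: [0.5572, -0.2208, 0.0737]
tool_rot: [0.704, -0.703, 0.074, -0.074]
force: [-0.7, 0.0, 0.9]
gripper_width: 1.001
```

```bash
python3 - <<'E'
from h import *
import cv2
im=snapshot("scene"); x,y=170,200
cv2.imwrite("pics/e1.png",cv2.resize(im[y:y+140,x:x+120],None,fx=4,fy=4,interpolation=cv2.INTER_CUBIC))
print(pose()[0],pose()[2]["force"])
E
```

```text
[ 0.55762546 -0.22105465  0.07427064] [ 0.64545618 -0.75143313  0.78690312]
```

View pics/e1.png

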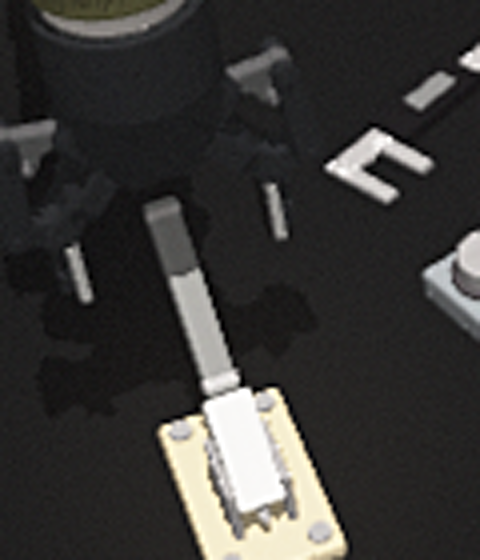

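The finger midpoint (178,241) lies on the handle's axis. Closing.

Call:
apply_moves:
  rows:
    - [[0,0,0],[0,0,0]]
    - [[0,0,0],[0,0,0]]
    - [[0,0,0],[0,0,0]]
    - [[0,0,0],[0,0,0]]
    - [[0,0,0],[0,0,0]]
    - [[0,0,0],[0,0,0]]
    - [[0,0,0],[0,0,0]]
    - [[0,0,0],[0,0,0]]
  jaw: 0

```text
clock: 5.05
eef_pos: [0.5576, -0.221, 0.0742]
tool_rot: [0.703, -0.703, 0.074, -0.074]
force: [-0.3, 0.3, 0.1]
gripper_width: 0.002
```

```bash
python3 - <<'E'
from h import *
import cv2
im=snapshot("scene"); x,y=170,200
cv2.imwrite("pics/e2.png",cv2.resize(im[y:y+140,x:x+120],None,fx=4,fy=4,interpolation=cv2.INTER_CUBIC))
p,r,s=pose();print(p,s["force"],s["gripper_width"],s["ft_torque"])
for a in(38,40):
  a=np.radians(a);d=np.array([np.cos(-.208),np.sin(-.208),0]);ax=-d*np.cos(a)+[0,0,np.sin(a)]
  print(r.inv().apply(ax*.1).round(4))
E
```

```text
[ 0.55762309 -0.22104223  0.07425945] [-0.43945858 -0.00177813  0.09148185] 0.0021559827008386396 [-0.00050423 -0.01508141 -0.0126377 ]
[-0.0788 -0.0616 -0.0001]
[-0.0766 -0.0643 -0.0001]
```

View pics/e2.png

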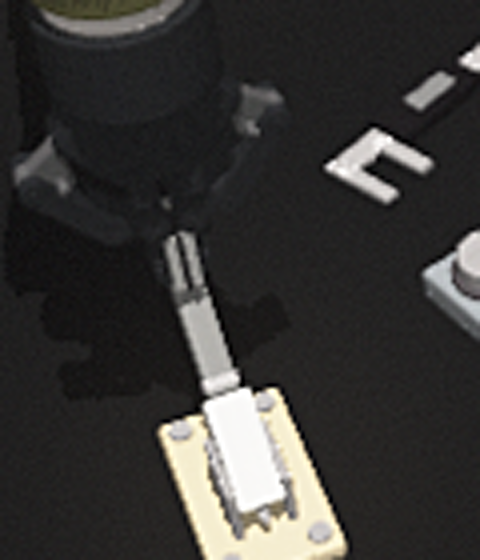

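```bash
python3 - <<'E'
from h import *
import cv2
p,r,s=pose()
print("tcp",p,proj("scene",p),proj("top",p))
m=np.array([.5955,-.229,.062]);d=np.array([np.cos(-.208),np.sin(-.208),0])
for a in(38,40):
  a=np.radians(a);ax=-d*np.cos(a)+[0,0,np.sin(a)];nn=d*np.sin(a)+[0,0,np.cos(a)]
  for k in(-.055,0,.05,.1): 
    q=m+k*ax; print(k,q.round(3),proj("scene",q).round(1),proj("scene",q+.008*nn).round(1),proj("top",q+.008*nn).round(1))
im=snapshot("top"); x,y=390,190
cv2.imwrite("pics/e3.png",cv2.resize(im[y:y+100,x:x+100],None,fx=6,fy=6,interpolation=cv2.INTER_CUBIC))
E
```

```text
tcp [ 0.55762309 -0.22104223  0.07425945] [[219.58466313 280.34867074]] [[437.60816421 253.87833508]]
-0.055 [ 0.638 -0.238  0.028] [[235.3 325.2]] [[235.7 325.1]] [[440.7 219.4]]
0 [ 0.596 -0.229  0.062] [[226.2 298. ]] [[226.4 297.7]] [[440.2 235.2]]
0.05 [ 0.557 -0.221  0.093] [[217.9 273.6]] [[218.1 273.1]] [[439.8 250.4]]
0.1 [ 0.518 -0.213  0.124] [[209.8 249.5]] [[209.9 248.8]] [[439.3 266.5]]
-0.055 [ 0.637 -0.238  0.027] [[235.3 325.2]] [[235.6 325.2]] [[440.5 219.9]]
0 [ 0.596 -0.229  0.062] [[226.2 298. ]] [[226.5 297.8]] [[440.2 235.1]]
0.05 [ 0.558 -0.221  0.094] [[218.  273.5]] [[218.2 273.1]] [[440.  249.7]]
0.1 [ 0.521 -0.213  0.126] [[209.9 249.2]] [[210.  248.6]] [[439.7 265.2]]
```

View pics/e3.png

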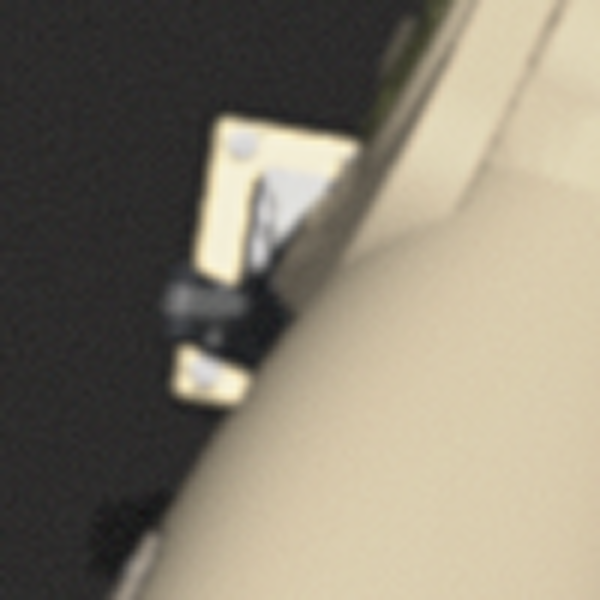

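```bash
python3 - <<'E'
from h import *
import cv2
print("free tri of handle end:",tri({"top":(438.1,267.4),"scene":(210.2,249.6)}))
p,r,s=pose()
for z in(.074,.09,.105,.12): print(z,tri({"scene":(217,274.5)},z,3e5)[0].round(4))
for k in(-.02,0,.02,.04): print(k,proj("scene",p+[0,0,k]).round(1))
im=snapshot("scene"); x,y=190,230
cv2.imwrite("pics/e4.png",cv2.resize(im[y:y+75,x:x+60],None,fx=8,fy=8,interpolation=cv2.INTER_CUBIC))
E
```

```text
free tri of handle end: (array([ 0.52148799, -0.21243641,  0.12564852]), np.float64(0.31029788979481054))
0.074 [ 0.5401 -0.2176  0.074 ]
0.09 [ 0.5552 -0.2225  0.09  ]
0.105 [ 0.5695 -0.2272  0.105 ]
0.12 [ 0.5837 -0.2318  0.12  ]
-0.02 [[221.2 287.1]]
0 [[219.6 280.3]]
0.02 [[217.9 273.4]]
0.04 [[216.2 266.1]]
```

View pics/e4.png

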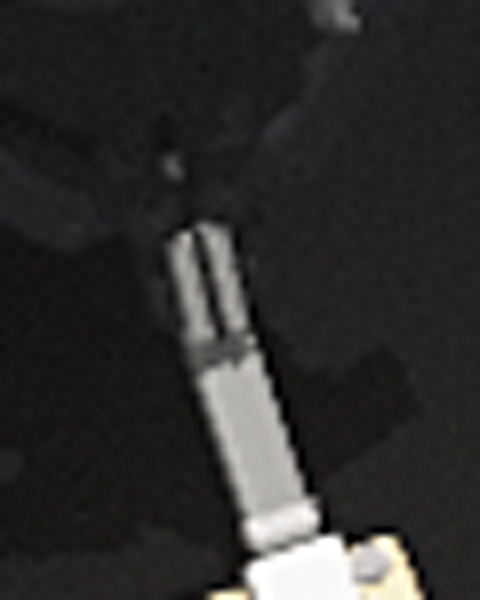

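```bash
python3 - <<'E'
from h import *
l=np.array([.207,.978,0])
L=np.array([192,275.]);Rr=np.array([240.5,259.5])
for h in(.0425,.05,.057):
    s=least_squares(lambda c:np.concatenate([proj("scene",c-h*l)[0]-L,proj("scene",c+h*l)[0]-Rr]),[.55,-.22,.09]);print(h,s.x,s.fun.round(1))
p,r,s=pose();goto(p+[-.0,-.13,.06],r)
E
```

```text
0.0425 [ 0.62463259 -0.24268498  0.18002348] [ 0.   0.1 -0.  -0.1]
0.05 [ 0.52527547 -0.20993769  0.07813216] [ 0.   0.1 -0.  -0.1]
0.057 [ 0.43254216 -0.17937354 -0.0169664 ] [ 0.   0.1 -0.  -0.1]
shift [ 0.0271 -0.0601 -0.1271] turn [0. 0. 0.] dist 0.143 ang 0.0
```

The jaws shut fully above the handle (width 0.002), and the tips appear about 20–30 mm higher than the reported TCP. I'll raise the arm, move clear of the stand, and check the tip height by touching the bench with the jaws shut.

Call:
apply_moves:
  rows:
    - [[0,-0.03,0],[0,0,0]]
    - [[0,-0.06,0],[0,0,0]]
    - [[0.01,-0.06,-0.04],[0,0,0]]
    - [[0.018,-0.06,-0.085],[0,0,0]]
    - [[0.027,-0.06,-0.127],[0,0,0]]
    - [[0.027,-0.03,-0.127],[0,0,0]]
    - [[0.027,0,-0.127],[0,0,0]]
    - [[0.027,0.02,-0.127],[0,0,0]]

```text
clock: 6.0
eef_pos: [0.5565, -0.3509, 0.0518]
tool_rot: [0.704, -0.702, 0.075, -0.074]
force: [-0.1, 0.6, 0.5]
gripper_width: 0.001
```

```bash
python3 - <<'E'
from h import *
import cv2
im=snapshot("scene"); x,y=120,190
p,r,s=pose();print(p,s["force"],s["gripper_width"],proj("scene",p),proj("scene",p*[1,1,0]))
cv2.imwrite("pics/e5.png",cv2.resize(im[y:y+150,x:x+150],None,fx=4,fy=4,interpolation=cv2.INTER_CUBIC))
E
```

```text
[ 0.55496879 -0.34934812  0.04848514] [-0.22784625  0.15109832 -2.04281657] -0.0027305147281763025 [[160.28453587 319.63572588]] [[166.42216799 335.03852361]]
```

View pics/e5.png

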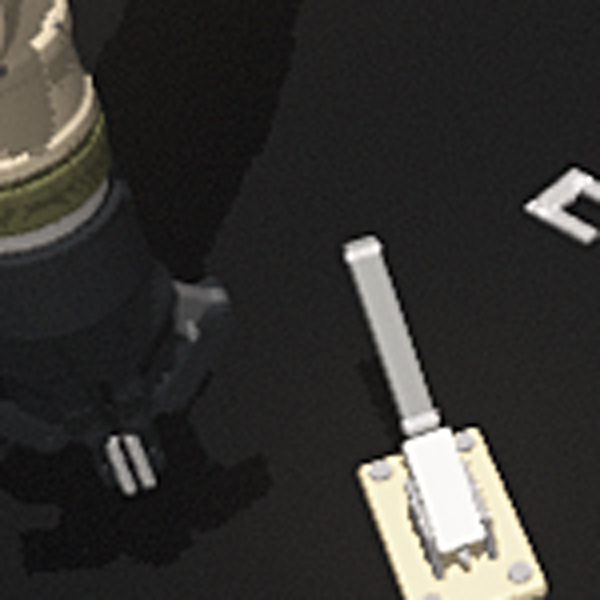

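Call:
apply_moves:
  rows:
    - [[0,0.006,0],[0,0,0]]
    - [[0,0.012,0],[0,0,0]]
    - [[0,0.018,0],[0,0,0]]
    - [[0,0.024,0],[0,0,0]]
    - [[0,0.03,0],[0,0,0]]
    - [[0,0.035,0],[0,0,0]]
    - [[0,0.0385,0],[0,0,0]]
    - [[0,0.0385,0],[0,0,0]]

```text
clock: 6.85
eef_pos: [0.5545, -0.3489, 0.0094]
tool_rot: [0.705, -0.701, 0.076, -0.072]
force: [-0.3, -0.2, -0.6]
gripper_width: -0.001
```

```bash
python3 - <<'E'
from h import *
import cv2
im=snapshot("scene"); x,y=125,260
p,r,s=pose();print(p,s["force"],s["gripper_width"],proj("scene",p),proj("scene",p*[1,1,0]))
im=np.clip(im.astype(float)*2.5,0,255).astype(np.uint8)
cv2.imwrite("pics/e6.png",cv2.resize(im[y:y+90,x:x+80],None,fx=6,fy=6,interpolation=cv2.INTER_CUBIC))
E
```

```text
[ 0.55463369 -0.34900804  0.00973779] [0.20632424 0.19093432 0.11510559] -0.000549844880288387 [[165.32081827 331.83325566]] [[166.51717226 334.83872909]]
```

View pics/e6.png

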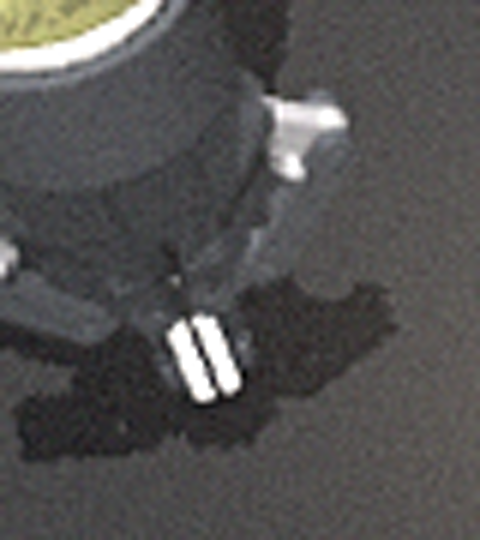

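Call:
apply_moves:
  rows:
    - [[0,0.001,0],[0,0,0]]
    - [[0,0.002,0],[0,0,0]]
    - [[0,0.003,0],[0,0,0]]
    - [[0,0.004,0],[0,0,0]]
    - [[0,0.005,0],[0,0,0]]
    - [[0,0.006,0],[0,0,0]]
    - [[0,0.007,0],[0,0,0]]
    - [[0,0.008,0],[0,0,0]]

```text
clock: 7.7
eef_pos: [0.5546, -0.349, 0.0016]
tool_rot: [0.705, -0.701, 0.076, -0.072]
force: [-0.5, 0.2, -0.3]
gripper_width: 0.002
```

Call:
apply_moves:
  rows:
    - [[0,0.001,0],[0,0,0]]
    - [[0,0.002,0],[0,0,0]]
    - [[0,0.003,0],[0,0,0]]
    - [[0,0.003,0],[0,0,0]]
    - [[0,0.003,0],[0,0,0]]
    - [[0,0.003,0],[0,0,0]]
    - [[0,0.003,0],[0,0,0]]
    - [[0,0.003,0],[0,0,0]]

```text
clock: 8.5
eef_pos: [0.5546, -0.349, -0.0013]
tool_rot: [0.705, -0.701, 0.076, -0.072]
force: [-0.4, 0.2, 0.1]
gripper_width: 0.005
```

Call:
apply_moves:
  rows:
    - [[0,0.0015,0],[0,0,0]]
    - [[0,0.003,0],[0,0,0]]
    - [[0,0.0045,0],[0,0,0]]
    - [[0,0.006,0],[0,0,0]]
    - [[0,0.0075,0],[0,0,0]]
    - [[0,0.009,0],[0,0,0]]
    - [[0,0.0105,0],[0,0,0]]
    - [[0,0.012,0],[0,0,0]]

```text
clock: 9.3
eef_pos: [0.5545, -0.3489, -0.0135]
tool_rot: [0.705, -0.701, 0.076, -0.072]
force: [-0.1, 0.0, -0.6]
gripper_width: -0.003
```

```bash
python3 - <<'E'
from h import *
import cv2
im=snapshot("scene"); x,y=125,260
p,r,s=pose();print(p,s["force"],s["gripper_width"],proj("scene",p),proj("scene",p*[1,1,0]))
im=np.clip(im.astype(float)*2.5,0,255).astype(np.uint8)
cv2.imwrite("pics/e7.png",cv2.resize(im[y:y+90,x:x+80],None,fx=6,fy=6,interpolation=cv2.INTER_CUBIC))
E
```

```text
[ 0.55438571 -0.34878469 -0.01374375] [-0.10746361 -0.11078593 -0.22497502] -0.0005884795696686193 [[168.23257412 338.86832336]] [[166.5737688  334.69827056]]
```

View pics/e7.png

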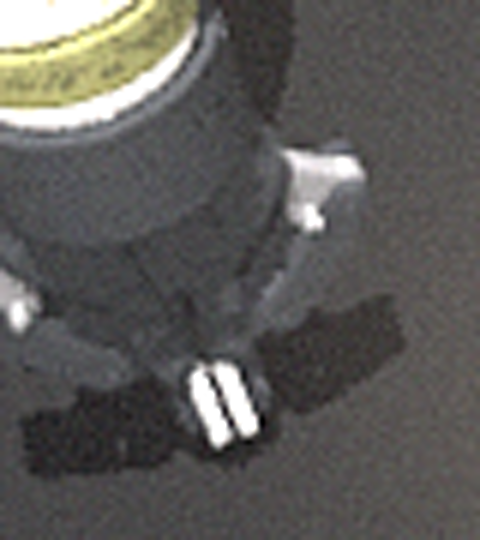

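Call:
apply_moves:
  rows:
    - [[0,0.001,0],[0,0,0]]
    - [[0,0.002,0],[0,0,0]]
    - [[0,0.003,0],[0,0,0]]
    - [[0,0.004,0],[0,0,0]]
    - [[0,0.005,0],[0,0,0]]
    - [[0,0.006,0],[0,0,0]]
    - [[0,0.007,0],[0,0,0]]
    - [[0,0.008,0],[0,0,0]]

```text
clock: 10.15
eef_pos: [0.5544, -0.3488, -0.0218]
tool_rot: [0.705, -0.701, 0.076, -0.072]
force: [0.7, 0.7, 0.1]
gripper_width: 0.0
```

Call:
apply_moves:
  rows:
    - [[0,0.0008,0],[0,0,0]]
    - [[0,0.0016,0],[0,0,0]]
    - [[0,0.0024,0],[0,0,0]]
    - [[0,0.0032,0],[0,0,0]]
    - [[0,0.004,0],[0,0,0]]
    - [[0,0.0048,0],[0,0,0]]
    - [[0,0.0056,0],[0,0,0]]
    - [[0,0.006,0],[0,0,0]]

```text
clock: 10.95
eef_pos: [0.5543, -0.3487, -0.0279]
tool_rot: [0.705, -0.701, 0.076, -0.072]
force: [0.7, 0.1, -0.0]
gripper_width: -0.002
```

```bash
python3 - <<'E'
from h import *
import cv2
im=snapshot("scene"); x,y=125,260
p,r,s=pose();print(p,s["force"],s["gripper_width"],s["joints"],s["clock"])
im=np.clip(im.astype(float)*2.5,0,255).astype(np.uint8)
cv2.imwrite("pics/e8.png",cv2.resize(im[y:y+90,x:x+80],None,fx=6,fy=6,interpolation=cv2.INTER_CUBIC))
E
```

```text
[ 0.55425813 -0.34866191 -0.02795673] [-0.37455507  0.16852227 -0.35218444] -0.0009229772383564973 [-0.6845024   0.61433046 -0.05892535  0.90563146  0.00099362 -0.47408085] 11.0
```

View pics/e8.png

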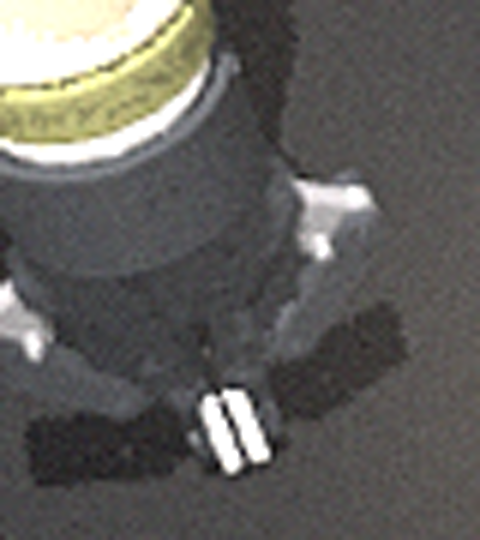

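No contact until about −0.028 reported, and the picture shows the tips about to touch (crop (253,467), shadow meeting them). So the real tips sit about 29 mm behind the reported TCP along the tool axis. I'll correct for that and return to the probe.

```bash
sed -i 's/^GD=.*/GD=0.0477/' h.py; python3 - <<'E'
from h import *
T=tool(-.208,0,1)
goto(tcp([.5570,-.2210,.0934],T)+[0,0,.075],T)
E
```

```text
shift [-0.025  -0.1479  0.1261] turn [-0.0046 -0.0024 -0.0067] dist 0.196 ang 0.5
```

Call:
apply_moves:
  rows:
    - [[0,-0.045,0],[0,0,0]]
    - [[0,-0.09,0],[0,0,0]]
    - [[0,-0.13,0],[-0.004,-0.002,-0.006]]
    - [[-0.006,-0.148,0.03],[-0.004,-0.002,-0.006]]
    - [[-0.015,-0.148,0.075],[-0.004,-0.002,-0.006]]
    - [[-0.025,-0.148,0.12],[-0.004,-0.002,-0.006]]
    - [[-0.025,-0.148,0.126],[-0.004,-0.002,-0.006]]
    - [[-0.025,-0.148,0.126],[-0.004,-0.002,-0.006]]
  jaw: 1

```text
clock: 11.8
eef_pos: [0.5573, -0.2197, 0.1212]
tool_rot: [0.703, -0.703, 0.073, -0.073]
force: [0.1, -0.4, -0.2]
gripper_width: 1.002
```

```bash
python3 - <<'E'
from h import *
T=tool(-.208,0,1);print(pose()[0],pose()[2]["gripper_width"])
goto(tcp([.5570,-.2210,.0934],T),T)
E
```

```text
[ 0.55725113 -0.21968821  0.12123817] 1.0017443544761129
shift [ 0.      0.0755 -0.0014] turn [-0.0002  0.0023 -0.0002] dist 0.076 ang 0.1
```

Call:
apply_moves:
  rows:
    - [[0,0.015,-0.001],[0,0,0]]
    - [[0,0.03,-0.001],[0,0,0]]
    - [[0,0.045,-0.001],[0,0,0]]
    - [[0,0.055,-0.001],[0,0,0]]
    - [[0,0.065,-0.001],[0,0,0]]
    - [[0,0.072,-0.001],[0,0,0]]
    - [[0,0.0755,-0.001],[0,0,0]]
    - [[0,0.0755,-0.001],[0,0,0]]

```text
clock: 12.6
eef_pos: [0.5568, -0.2207, 0.0453]
tool_rot: [0.704, -0.703, 0.073, -0.072]
force: [-0.4, 0.5, -0.8]
gripper_width: 1.002
```

Call:
apply_moves:
  rows:
    - [[0,0,0],[0,0,0]]
    - [[0,0,0],[0,0,0]]
    - [[0,0,0],[0,0,0]]
    - [[0,0,0],[0,0,0]]
    - [[0,0,0],[0,0,0]]
    - [[0,0,0],[0,0,0]]
    - [[0,0,0],[0,0,0]]
    - [[0,0,0],[0,0,0]]
  jaw: 0

```text
clock: 13.4
eef_pos: [0.557, -0.2206, 0.0457]
tool_rot: [0.704, -0.703, 0.073, -0.072]
force: [-1.1, 0.2, 5.1]
gripper_width: 0.172
```

```bash
python3 - <<'E'
from h import *
import cv2
im=snapshot("scene"); x,y=170,200
p,r,s=pose();print(p,s["force"],s["gripper_width"],s["ft_torque"])
cv2.imwrite("pics/f1.png",cv2.resize(im[y:y+140,x:x+120],None,fx=4,fy=4,interpolation=cv2.INTER_CUBIC))
E
```

```text
[ 0.55692468 -0.22061324  0.0456621 ] [-0.21750711  2.06755907  3.85624443] 0.17024373265109596 [0.28364073 0.05828628 0.06692107]
```

View pics/f1.png

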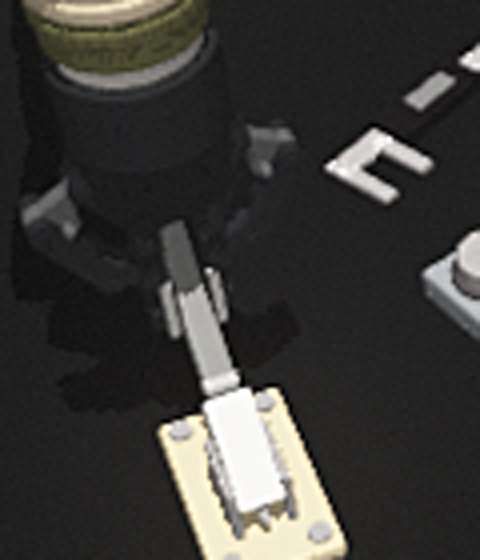

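The probe is gripped: opening 0.17, with pads on both sides at crop (172,307) and (215,295). Drawing it out along its axis.

Call:
apply_moves:
  rows:
    - [[-0.004,-0.003,0],[0,0,0]]
    - [[-0.008,-0.0064,0],[0,0,0]]
    - [[-0.012,-0.0096,0],[0,0,0]]
    - [[-0.016,-0.0128,0],[0,0,0]]
    - [[-0.02,-0.016,0],[0,0,0]]
    - [[-0.024,-0.0192,0],[0,0,0]]
    - [[-0.028,-0.0224,0],[0,0,0]]
    - [[-0.031,-0.025,0],[0,0,0]]

```text
clock: 14.25
eef_pos: [0.526, -0.2141, 0.0709]
tool_rot: [0.704, -0.703, 0.073, -0.072]
force: [0.2, -0.2, -0.1]
gripper_width: 0.174
```

```bash
python3 - <<'E'
from h import *
import cv2
im=snapshot("scene"); x,y=170,180
p,r,s=pose();print(p,s["force"],s["gripper_width"],s["ft_torque"])
cv2.imwrite("pics/f2.png",cv2.resize(im[y:y+150,x:x+120],None,fx=4,fy=4,interpolation=cv2.INTER_CUBIC))
E
```

```text
[ 0.52594286 -0.21412931  0.07132232] [-1.69286018 -0.61191602 -1.12297479] 0.17483705289429569 [0.0706802  0.02496652 0.02677482]
```

View pics/f2.png

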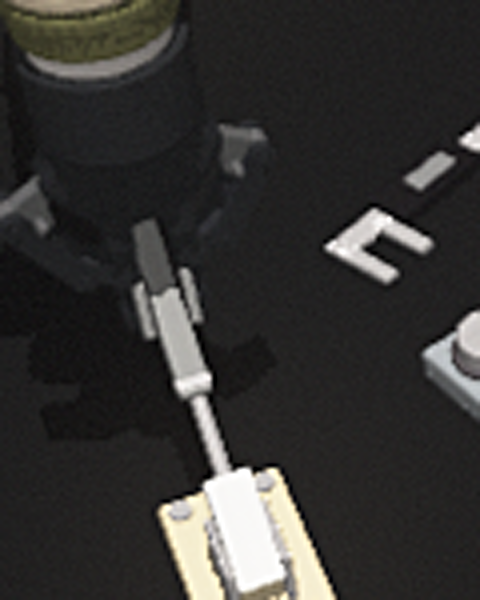

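The shank is coming out freely. Continuing along the axis, then lifting.

Call:
apply_moves:
  rows:
    - [[-0.006,-0.005,0],[0,0,0]]
    - [[-0.012,-0.01,0],[0,0,0]]
    - [[-0.018,-0.0145,0],[0,0,0]]
    - [[-0.024,-0.0195,0],[0,0,0]]
    - [[-0.03,-0.0245,0],[0,0,0]]
    - [[-0.038,-0.031,0],[0,0,0]]
    - [[-0.05,-0.055,0],[0,0,0]]
    - [[-0.05,-0.09,0],[0,0,0]]

```text
clock: 15.1
eef_pos: [0.4737, -0.2024, 0.1605]
tool_rot: [0.704, -0.702, 0.075, -0.071]
force: [-0.2, 0.1, -0.8]
gripper_width: 0.175
```

```bash
python3 - <<'E'
from h import *
import cv2
im=snapshot("scene"); x,y=150,150
p,r,s=pose();print(p,s["force"],s["gripper_width"],s["joints"].round(2))
# predicted tip with pitch a
d=np.array([np.cos(-.208),np.sin(-.208),0])
for a in(36,38,40,42):
  a=np.radians(a);ax=-d*np.cos(a)+[0,0,np.sin(a)]
  g=p-r.apply([0,GD,0]); print(np.degrees(a),(g-.115*ax).round(4),proj("scene",np.array([g+.05*ax,g-.05*ax,g-.115*ax])).round(1).tolist())
cv2.imwrite("pics/f3.png",cv2.resize(im[y:y+150,x:x+150],None,fx=4,fy=4,interpolation=cv2.INTER_CUBIC))
E
```

```text
[ 0.47779556 -0.20472926  0.16784001] [ 2.3913202  -1.8844764   3.00974596] 0.1737513648760332 [-0.56  0.21 -0.16  1.19  0.   -0.35]
36.0 [ 0.5686 -0.2238  0.1479] [[186.9, 176.5], [203.5, 225.0], [214.5, 257.4]]
38.0 [ 0.5663 -0.2233  0.1447] [[186.9, 176.1], [203.5, 225.2], [214.5, 257.8]]
40.0 [ 0.5638 -0.2228  0.1416] [[186.9, 175.8], [203.5, 225.4], [214.4, 258.2]]
42.0 [ 0.5612 -0.2223  0.1386] [[186.9, 175.6], [203.4, 225.6], [214.3, 258.4]]
```

View pics/f3.png

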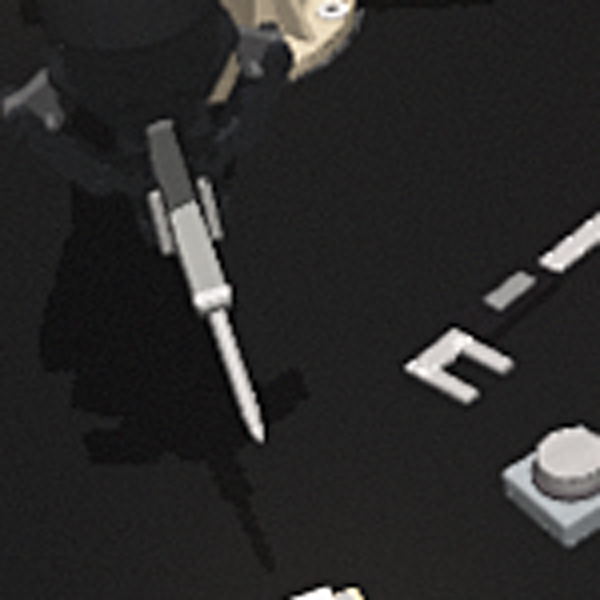

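```bash
cat >> h.py <<'E'
PA=np.radians(38.5)
TIP=np.array([.115*np.cos(PA),-GD+.115*np.sin(PA),0])
def tipgo(t,Rm): goto(np.array(t)-Rm.apply(TIP),Rm)
def tipnow():
    p,r,s=pose(); return p+r.apply(TIP)
WIDE=np.array([.5717,-.0575,.036]);NAR=np.array([.6025,.0718,.036]);LENS=np.array([.655,.263,.060])
E
python3 - <<'E'
from h import *
print(tipnow(),pose()[0])
tipgo(WIDE+[0,0,.03],tool(-.208,0,1))
E
```

```text
[ 0.56599832 -0.22319869  0.14439144] [ 0.47779556 -0.20472926  0.16784001]
shift [-0.0286  0.0775  0.1636] turn [0.0017 0.002  0.0049] dist 0.183 ang 0.3
```

Call:
apply_moves:
  rows:
    - [[-0.005,0,0.03],[0,0,0]]
    - [[-0.01,0.01,0.065],[0,0,0]]
    - [[-0.018,0.025,0.1],[0,0,0]]
    - [[-0.024,0.04,0.135],[0,0,0]]
    - [[-0.0286,0.055,0.155],[0,0,0.005]]
    - [[-0.0286,0.07,0.1636],[0,0,0.005]]
    - [[-0.0286,0.0775,0.1636],[0,0,0.005]]
    - [[-0.0286,0.0775,0.1636],[0,0,0.005]]

```text
clock: 15.95
eef_pos: [0.4827, -0.0389, 0.0893]
tool_rot: [-0.703, 0.704, -0.073, 0.072]
force: [0.2, 0.7, -0.9]
gripper_width: 0.169
```

```bash
python3 - <<'E'
from h import *
import cv2
im=snapshot("scene"); x,y=220,160
t=snapshot("top"); cv2.imwrite("pics/g1t.png",cv2.resize(t[190:290,280:420],None,fx=5,fy=5,interpolation=cv2.INTER_CUBIC))
p,r,s=pose();print(p,s["force"],s["gripper_width"],s["joints"].round(2));T=tipnow();print(T,proj("scene",T),proj("top",T))
tipgo(WIDE,tool(-.208,0,1))
cv2.imwrite("pics/g1.png",cv2.resize(im[y:y+140,x:x+140],None,fx=4,fy=4,interpolation=cv2.INTER_CUBIC))
E
```

```text
[ 0.48387218 -0.0396888   0.09045205] [ 0.8590237  -0.01753568 -0.74417725] 0.17662241730233913 [-0.25  0.2  -0.37  0.99 -0.   -0.04]
[ 0.57195832 -0.05821746  0.06661506] [[292.42352526 251.77540811]] [[363.42194974 249.5887197 ]]
shift [-0.0004  0.0306  0.0008] turn [0.0019 0.0012 0.0006] dist 0.031 ang 0.1
```

View pics/g1.png

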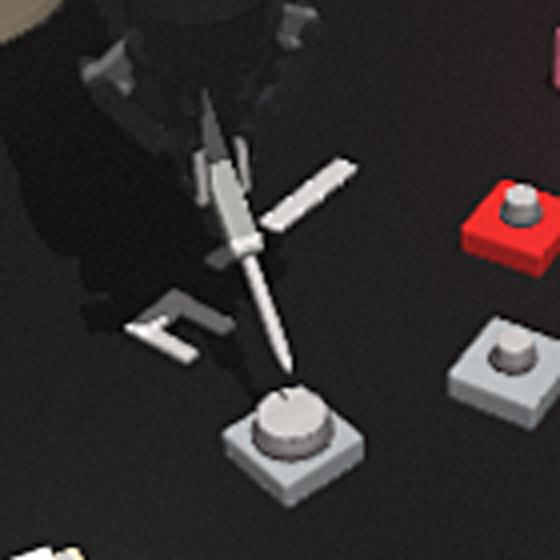

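View pics/g1t.png

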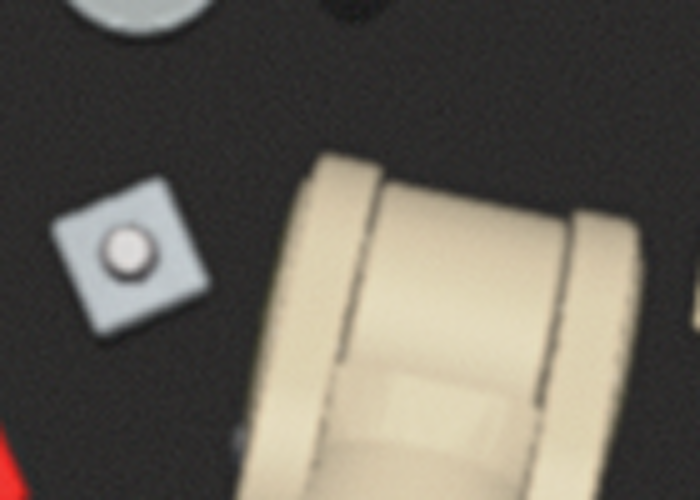

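The tip at scene (292,252.5) matches the prediction within 1 px and lies over the pad. Pressing about 4 mm.

Call:
apply_moves:
  rows:
    - [[0,0.01,0],[0,0,0]]
    - [[0,0.018,0],[0,0,0]]
    - [[0,0.024,0],[0,0,0]]
    - [[0,0.028,0],[0,0,0]]
    - [[0,0.031,0],[0,0,0]]
    - [[0,0.034,0],[0,0,0]]
    - [[0,0.034,0],[0,0,0]]
    - [[0,0.034,0],[0,0,0]]

```text
clock: 16.85
eef_pos: [0.4839, -0.0398, 0.0567]
tool_rot: [-0.703, 0.704, -0.073, 0.073]
force: [-0.5, -1.3, 2.6]
gripper_width: 0.176
```

```bash
python3 - <<'E'
from h import *
import cv2
im=snapshot("scene"); x,y=260,220
print(tipnow());F=[]
for _ in range(1): p,r,s=pose();print(s["force"],s["ft_torque"],s["gripper_width"])
cv2.imwrite("pics/g2.png",cv2.resize(im[y:y+75,x:x+70],None,fx=8,fy=8,interpolation=cv2.INTER_CUBIC))
E
```

```text
[ 0.57202616 -0.05829241  0.03289915]
[-1.07825352 -0.19583275  1.59115353] [ 0.00021088  0.14592047 -0.05119181] 0.17221505736525364
```

View pics/g2.png

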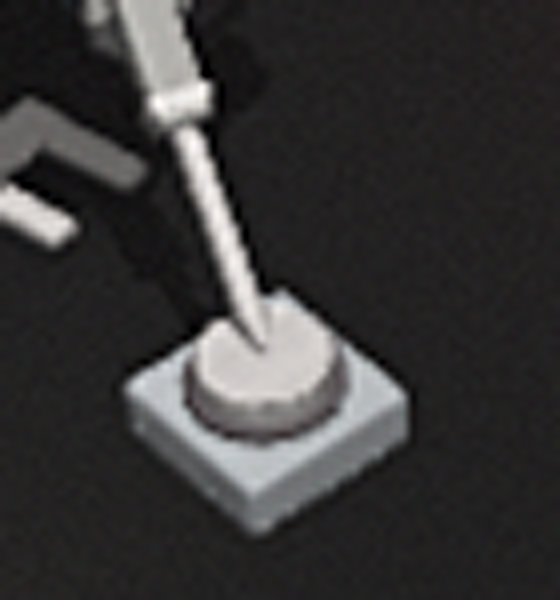

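Call:
apply_moves:
  rows:
    - [[0,0.0005,0],[0,0,0]]
    - [[0,0.001,0],[0,0,0]]
    - [[0,0.0015,0],[0,0,0]]
    - [[0,0.0015,0],[0,0,0]]
    - [[0,0.0015,0],[0,0,0]]
    - [[0,0.0015,0],[0,0,0]]
    - [[0,0.0015,0],[0,0,0]]
    - [[0,0.0015,0],[0,0,0]]

```text
clock: 17.7
eef_pos: [0.4841, -0.0398, 0.0553]
tool_rot: [-0.703, 0.704, -0.073, 0.073]
force: [-1.2, 0.5, 2.4]
gripper_width: 0.173
```

```bash
python3 - <<'E'
from h import *
import cv2
ims=[];F=[]
for _ in range(3):
    im=snapshot("scene"); p,r,s=pose();F.append(np.r_[s["force"],s["ft_torque"]])
print(np.round(F,2),tipnow())
x,y=260,220
a=cv2.imread("pics/scene0.png")[y:y+75,x:x+60]
cv2.imwrite("pics/g3.png",cv2.resize(np.hstack([a,im[y:y+75,x:x+60]]),None,fx=6,fy=6,interpolation=cv2.INTER_CUBIC))
E
```

```text
[[-1.17  0.21  1.32 -0.03  0.13 -0.02]
 [-2.31  0.82  1.72  0.01  0.13  0.01]
 [-0.29 -0.31  2.29 -0.04  0.13 -0.05]] [ 0.57208763 -0.05830135  0.03144994]
```

View pics/g3.png

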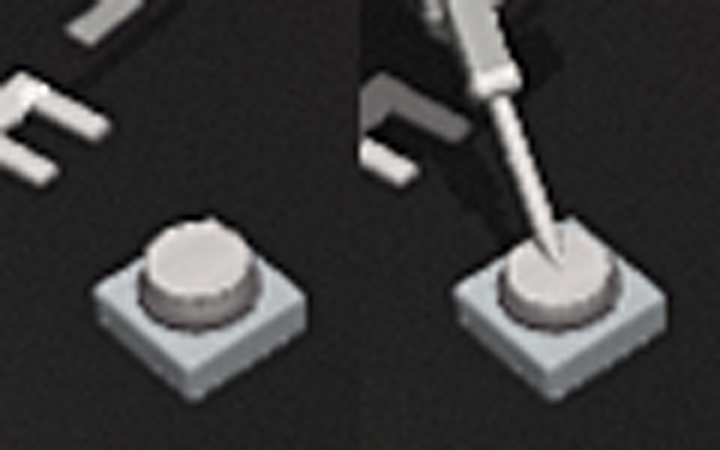

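The pad is clearly lower (rim about 1.2 px ≈ 3 mm down, and about 2.3 N net). I'll lift off and move to the grey narrow pad.

```bash
python3 - <<'E'
from h import *
tipgo(NAR+[0,0,.03],tool(-.208,0,1))
E
```

```text
shift [ 0.0031 -0.0349  0.1336] turn [0.002  0.0013 0.0009] dist 0.138 ang 0.1
```

Call:
apply_moves:
  rows:
    - [[0,-0.02,0],[0,0,0]]
    - [[0,-0.04,0],[0,0,0]]
    - [[0.001,-0.045,0.03],[0,0,0]]
    - [[0.002,-0.045,0.07],[0,0,0]]
    - [[0.003,-0.04,0.11],[0,0,0]]
    - [[0.003,-0.035,0.1336],[0,0,0]]
    - [[0.003,-0.035,0.1336],[0,0,0]]
    - [[0.003,-0.035,0.1336],[0,0,0]]

```text
clock: 18.65
eef_pos: [0.514, 0.0907, 0.0894]
tool_rot: [-0.702, 0.704, -0.073, 0.072]
force: [-0.2, -0.5, -1.0]
gripper_width: 0.175
```

```bash
python3 - <<'E'
from h import *
import cv2
im=snapshot("scene"); x,y=270,170
p,r,s=pose();T=tipnow();print(T,proj("scene",T),s["force"],s["ft_torque"])
tipgo(NAR,tool(-.208,0,1))
cv2.imwrite("pics/h1.png",cv2.resize(im[y:y+100,x:x+110],None,fx=6,fy=6,interpolation=cv2.INTER_CUBIC))
E
```

```text
[0.6021392  0.07159688 0.0658128 ] [[349.12150239 234.32803464]] [-0.19435315  0.4912012  -1.4305862 ] [0.04202683 0.05730735 0.05176441]
shift [0.0003 0.0298 0.0004] turn [0.0025 0.0015 0.0003] dist 0.03 ang 0.2
```

View pics/h1.png

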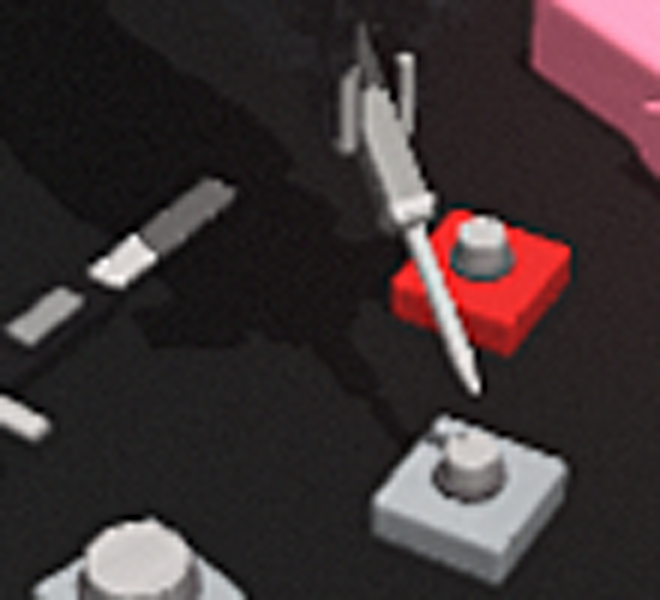

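The tip at (349.1,234.9) is as predicted, with no slip, and it lies over the grey narrow pad rather than the red one. Pressing.

Call:
apply_moves:
  rows:
    - [[0,0.01,0],[0,0,0]]
    - [[0,0.018,0],[0,0,0]]
    - [[0,0.024,0],[0,0,0]]
    - [[0,0.028,0],[0,0,0]]
    - [[0,0.031,0],[0,0,0]]
    - [[0,0.0345,0],[0,0,0]]
    - [[0,0.0345,0],[0,0,0]]
    - [[0,0.0345,0],[0,0,0]]

```text
clock: 19.5
eef_pos: [0.5141, 0.09, 0.0555]
tool_rot: [-0.702, 0.704, -0.073, 0.073]
force: [-1.3, -1.8, 1.6]
gripper_width: 0.168
```

```bash
python3 - <<'E'
from h import *
import cv2
F=[]
for _ in range(3):
    im=snapshot("scene"); p,r,s=pose();F.append(np.r_[s["force"],s["ft_torque"]])
print(np.round(F,2),tipnow())
x,y=320,205
a=cv2.imread("pics/scene0.png")[y:y+65,x:x+55]
cv2.imwrite("pics/h2.png",cv2.resize(np.hstack([a,im[y:y+65,x:x+55]]),None,fx=7,fy=7,interpolation=cv2.INTER_CUBIC))
E
```

```text
[[-0.98 -1.05  2.33 -0.2   0.12 -0.07]
 [-1.09 -0.62  1.65 -0.26  0.16 -0.09]
 [-1.18 -0.27  2.02 -0.2   0.2  -0.08]] [0.60240391 0.07151204 0.03175454]
```

View pics/h2.png

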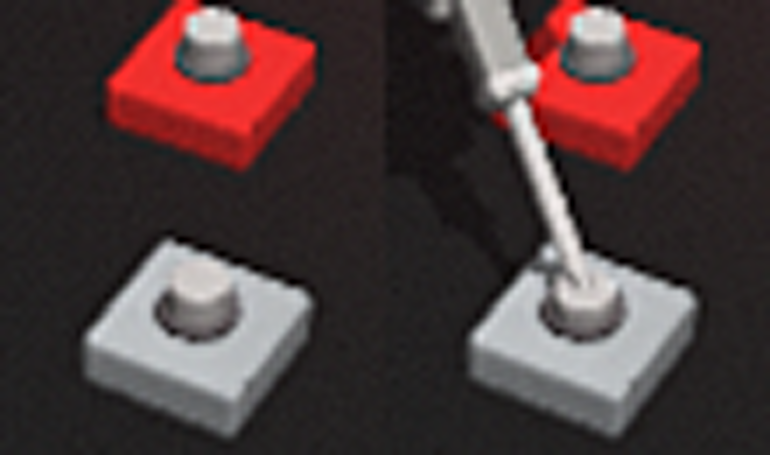

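The narrow pad's top is clearly lower (about 2 px) with about 2.5 N net. I'll lift, then level the probe and carry it to the lens.

Call:
apply_moves:
  rows:
    - [[0,-0.02,0],[0,0,0]]
    - [[0,-0.045,0],[0,0,0]]
    - [[0,-0.07,0],[0,0,0]]
    - [[0,-0.09,0],[0,0,0]]
    - [[0,-0.1,0],[0,0,0]]
    - [[0,-0.1,0],[0,0,0]]
    - [[0,-0.1,0],[0,0,0]]
    - [[0,-0.1,0],[0,0,0]]

```text
clock: 20.45
eef_pos: [0.5134, 0.0903, 0.1542]
tool_rot: [-0.702, 0.704, -0.073, 0.072]
force: [-0.3, 0.3, -0.6]
gripper_width: 0.175
```

```bash
python3 - <<'E'
from h import *
print(tipnow(),pose()[2]["joints"].round(2))
tipgo(LENS+[0,0,.08],tool(-.208,PA,1))
E
```

```text
[0.60143502 0.07177989 0.13014543] [ 0.02  0.23 -0.18  1.17 -0.    0.23]
shift [0.018  0.0509 0.1984] turn [ 0.0023  0.0025 -0.6732] dist 0.206 ang 38.6
```

Call:
apply_moves:
  rows:
    - [[0.002,0.005,0.025],[0,0,-0.09]]
    - [[0.005,0.01,0.055],[0,0,-0.19]]
    - [[0.008,0.02,0.085],[0,0,-0.3]]
    - [[0.011,0.03,0.115],[0,0,-0.4]]
    - [[0.014,0.038,0.145],[0,0,-0.5]]
    - [[0.016,0.046,0.175],[0,0,-0.6]]
    - [[0.018,0.051,0.1984],[0.002,0.002,-0.673]]
    - [[0.018,0.051,0.1984],[0.002,0.002,-0.673]]

```text
clock: 21.25
eef_pos: [0.5677, 0.2823, 0.0979]
tool_rot: [-0.64, 0.69, 0.163, 0.297]
force: [0.0, -0.1, -1.6]
gripper_width: 0.175
```

Call:
apply_moves:
  rows:
    - [[0,0,0],[0,0,0]]
    - [[0,0,0],[0,0,0]]
    - [[0,0,0],[0,0,0]]
    - [[0,0,0],[0,0,0]]
    - [[0,0,0],[0,0,0]]
    - [[0,0,0],[0,0,0]]
    - [[0,0,0],[0,0,0]]
    - [[0,0,0],[0,0,0]]

```text
clock: 22.05
eef_pos: [0.5678, 0.2822, 0.098]
tool_rot: [-0.64, 0.69, 0.163, 0.297]
force: [0.7, -0.2, -1.1]
gripper_width: 0.17
```

```bash
python3 - <<'E'
from h import *
import cv2
im=snapshot("scene"); tp=snapshot("top")
p,r,s=pose();T=tipnow();ax=r.apply(-TIP*0+[-np.cos(PA),-np.sin(PA),0])
print(T,ax.round(3),proj("scene",T),proj("top",T),"end",proj("scene",T+.165*ax),"lens",proj("scene",LENS))
tipgo(LENS+[0,0,.05],tool(-.208,PA,1))
cv2.imwrite("pics/i1.png",cv2.resize(im[130:260,340:480],None,fx=5,fy=5,interpolation=cv2.INTER_CUBIC)[:600])
cv2.imwrite("pics/i1t.png",cv2.resize(tp[150:290,160:300],None,fx=4,fy=4,interpolation=cv2.INTER_CUBIC))
E
```

```text
[0.65150192 0.26522699 0.1348626 ] [-0.98   0.201  0.005] [[431.71978326 186.95297525]] [[212.95358159 211.62007637]] end [[392.44735098 150.83286322]] lens [[427.6087231  214.26043347]]
shift [-0.0125  0.0224 -0.0008] turn [-0.      0.0069 -0.0047] dist 0.026 ang 0.5
```

View pics/i1.png

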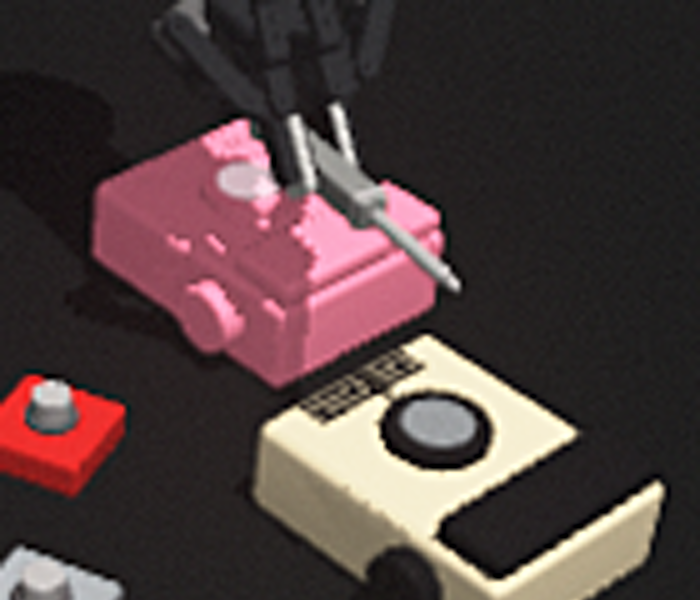

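View pics/i1t.png

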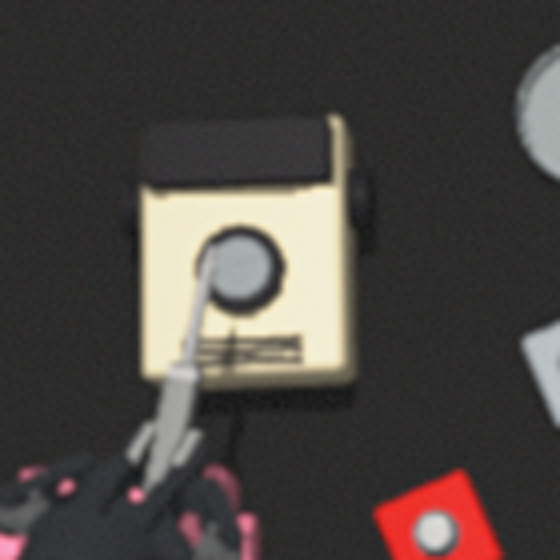

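The tip at scene (431.2,187.6) and top (212.1,211.6) agrees with the model within 1 px, and the probe is level. Lowering to 5 cm above the lens.

Call:
apply_moves:
  rows:
    - [[-0.002,0.004,0],[0,0,0]]
    - [[-0.004,0.008,0],[0,0.003,-0.002]]
    - [[-0.007,0.012,-0.001],[0,0.006,-0.004]]
    - [[-0.01,0.017,-0.001],[0,0.007,-0.005]]
    - [[-0.0125,0.0224,-0.001],[0,0.007,-0.005]]
    - [[-0.0125,0.0224,-0.001],[0,0.007,-0.005]]
    - [[-0.0125,0.0224,-0.001],[0,0.007,-0.005]]
    - [[-0.0125,0.0224,-0.001],[0,0.007,-0.005]]

```text
clock: 22.95
eef_pos: [0.5717, 0.2805, 0.0728]
tool_rot: [-0.64, 0.688, 0.163, 0.301]
force: [-0.4, 0.4, -1.2]
gripper_width: 0.176
```

Call:
apply_moves:
  rows:
    - [[0,0,0],[0,0,0]]
    - [[0,0,0],[0,0,0]]
    - [[0,0,0],[0,0,0]]
    - [[0,0,0],[0,0,0]]
    - [[0,0,0],[0,0,0]]
    - [[0,0,0],[0,0,0]]
    - [[0,0,0],[0,0,0]]
    - [[0,0,0],[0,0,0]]

```text
clock: 23.75
eef_pos: [0.5717, 0.2805, 0.0728]
tool_rot: [-0.64, 0.688, 0.163, 0.301]
force: [0.3, -0.3, -1.8]
gripper_width: 0.173
```

```bash
python3 - <<'E'
from h import *
import cv2
im=snapshot("scene"); tp=snapshot("top")
p,r,s=pose();T=tipnow();ax=r.apply([-np.cos(PA),-np.sin(PA),0])
print(T,T-LENS,ax.round(3),proj("scene",T),proj("top",T),s["dq"].round(4),s["gripper_width"],s["clock"])
print("shoulder",proj("scene",T+.065*ax),proj("top",T+.065*ax))
cv2.imwrite("pics/j1.png",cv2.resize(im[150:250,360:480],None,fx=6,fy=6,interpolation=cv2.INTER_CUBIC))
cv2.imwrite("pics/j1t.png",cv2.resize(tp[180:280,170:270],None,fx=6,fy=6,interpolation=cv2.INTER_CUBIC))
cv2.imwrite("pics/j1f.png",im)
E
```

```text
[0.6551251  0.26286705 0.11019682] [ 0.0001251  -0.00013295  0.05019682] [-0.978  0.207 -0.001] [[430.6297466  197.02110123]] [[216.23383302 212.29972848]] [ 0.0003 -0.0001  0.0008  0.002   0.0003 -0.0011] 0.1748019197279822 23.85
shoulder [[414.56360027 181.78516749]] [[209.79313413 241.15449434]]
```

View pics/j1.png

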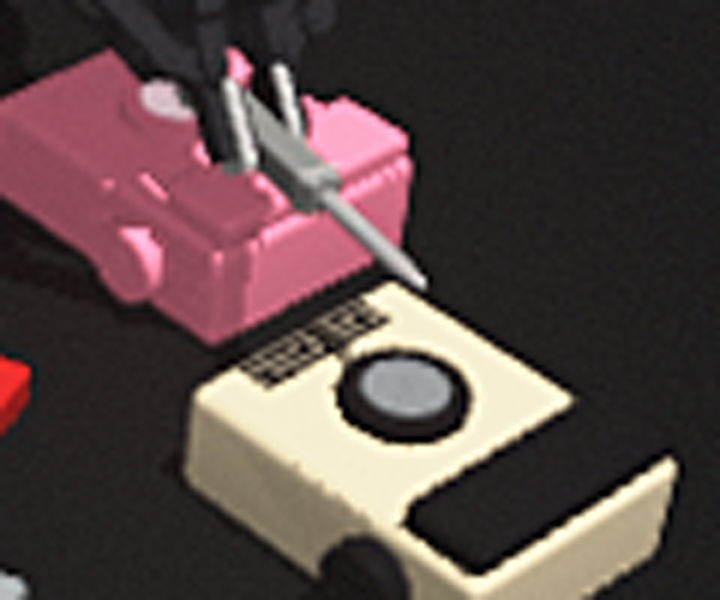

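View pics/j1t.png

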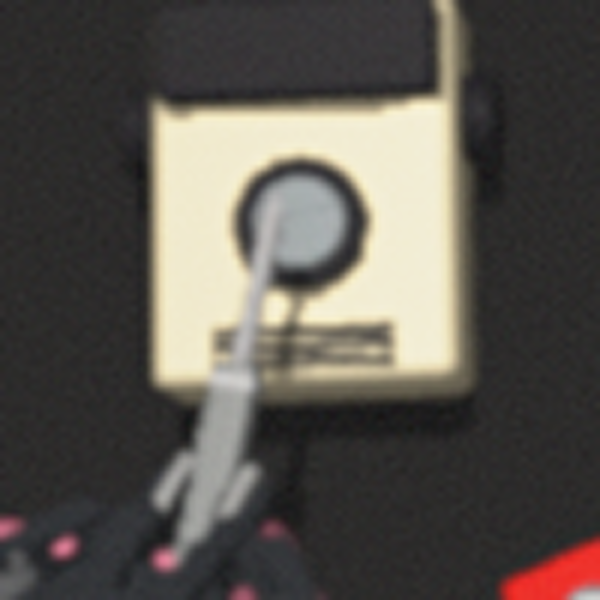

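View pics/j1f.png

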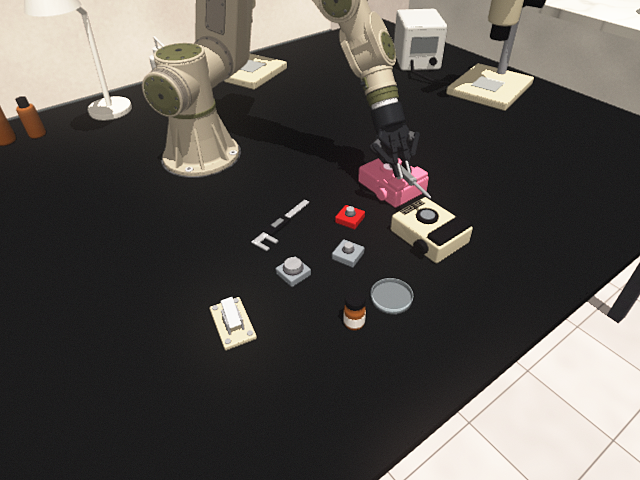

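```bash
python3 - <<'E'
from h import *
print(tri({"scene":(430.3,197.4),"top":(215.1,212.9)}), tri({"scene":(414.0,181.2),"top":(208.9,241.5)}))
print(tri({"scene":(426.9,215.4),"top":(219.7,217.0)},.06))
E
```

```text
(array([0.6537837 , 0.26514308, 0.10746602]), np.float64(0.4277800470821944)) (array([0.59007044, 0.27735013, 0.11078071]), np.float64(0.4682851720240251))
(array([0.65495852, 0.26273206, 0.05969035]), np.float64(0.9998359457493962))
```

The camera fix puts the tip within 3 mm of the lens centre sideways, 48–50 mm above it, level within about 3°. The bystanders look unmoved. Handing in.

```bash
python3 -c "
from rig import *
print(close_job())"
```

```text
the job is handed in; nothing more can be done
None
```

The probe was drawn from its stand, pressed on the wide pad and then on the grey narrow pad, and handed in at about 24 s of the 51 s. It is held level with its tip over the cream viewer's lens.

- **First grasp:** the jaws shut above the handle without gripping it. Moving down beside the stand showed that the real fingertips sit about 29 mm behind the reported TCP along the tool axis. I stopped just short of touching the bench, so that figure comes from pictures. With the correction, the second grasp held.
- **Wide pad:** the picture showed it about 3 mm down, with about 2.3 N net of the sensor's resting offset. A further 1.5 mm of press did not raise the force, so I suspected the probe was slipping in the grip. A tip check over the narrow pad showed no slip.
- **Narrow pad:** it was visibly down by about 2 px, with about 2.5 N net.
- **Final pose:** the cameras put the tip within 3 mm of the lens centre sideways and about 48 mm above it. The arm's own reading gave 50 mm, so the two disagree by about 2–3 mm. The probe is level to within about 3° by the cameras, the joints were still, and the grip opening was steady at 0.17.
- **Contact and bystanders:** the pictures show the probe clear of everything but the gripper. The jar, dish, caliper and look-alikes look unmoved in the last picture; I did not measure them.

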